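Set the number wheels of the treat box to its code

ROBOT

A 6-joint arm with a two-finger parallel gripper is mounted at the origin on a cart in front of the work surface, level with it; the furniture and walls round the work are solid. World frame = base frame: x ahead of the robot, y to its left, z up, the work surface at z = 0. Lengths are in m, angles in degrees, forces in N, time in s.
With the tool pointing down it reaches from about 0.4 to 0.825 m from the base axis. Payload 7 kg.
Tool frame: the origin (TCP) lies at the very end of the fingers, on their centre line; the grasp point (between the pads) lies 19 mm behind it (r.grip_depth is the distance from the TCP to the grasp point, in m); z points along the fingers, y is the line along which they close (so a half turn about z gives the same grasp; the last joint's range is limited). The gripper opens to 88 mm and grips with 3 to 60 N. Pads are 19 mm wide; open, the fingers measure 130 mm over their backs; the gripper's body (78 mm by 193 mm) begins 47 mm behind the grasp point.
Start: joints at [-48.753, 20.546, 0.682, 0, -70.136, -16.507], TCP at [0.282, -0.613, 0.227] pointing down, gripper open.
Joint ranges: [-176.03, 176.03], [-82.01, 121.73], [-58.28, 71.71], [-173.87, 95.51], [-174.79, -0.11], [-173.66, 173.66]. Speed limits (degrees/s): [136.94, 136.94, 172.46, 180, 180, 180].

INTERFACE

Orientations are given as [roll, pitch, yaw] about the fixed x, y, z axes, in that order (R = Rz(yaw) Ry(pitch) Rx(roll)).
In Python, from plant import r gives the robot as it stands.
- The arm moves only by the tool play_rows, never from a script. Its argument "rows" is a list that holds one entry, the list of rows, each a list of 5 numbers: the closure, from 0 (fully open) to 1 (shut), then the shift along the tool's x, y, z each as a share of 0.5 m, from -1 to 1, then the turn about the tool's z as a share of 1.5 rad, from -1 to 1. A call has exactly 8 rows; each row is the pose to reach, as a shift and turn from the pose commanded when the call began, along the tool's axes at that moment; what a row does not reach only later rows make up. A row lasts 1/12 s, in which the tool goes at most 41.7 mm and 7.16 degrees, less where a joint would pass 70% of its speed; a pose out of reach is approached as far as the arm can. A call with a number of a shift or a turn outside -1 to 1 is refused whole. A call with a gripper value outside its range is refused whole. The fingers move at their own pace and stop on an object; "squeeze" is the grip in N (left out, the last holds). Time passes only in rows, so rows that repeat a pose let the fingers close, or fill a call up. It gives the time, the measured TCP pose, the force, the opening and the grip force at its end, in the units of the state.
- r.get_state(): the state, without advancing time (a new reading comes with each control period).
- r.capture(name): name is "scene" or "top" or "wrist"; returns the picture (384x512x3 uint8, red, green, blue); there is no depth.
- r.camera_info(name): a dict with "fovy" (degrees; the focal length in pixels is half the picture's height over the tangent of half this angle, whatever the lens; pixels are square), "cx", "cy" (the principal point, pixels), "pose" (4x4, takes a point from camera to world coordinates). Camera axes: x right, y down, z forward; pixel columns grow to the right and rows downward; lengths in m; the calibration is good to about 2 mm. A picture is of the moment at which its call begins: read the wrist's pose just before it. camera_info takes no time and is no camera call; for the wrist camera it gives the pose at the moment of the call.
- r.close_job(): hands the job in; it is judged then, once.
The state is a dict: "time_s": time; "joints": joint angles; "qd": joint speeds; "joint_torque": joint torques, N m; "tcp_pos": TCP position; "eef_rot": TCP orientation; "contact_force": force on the tool from outside, world axes, zero at the start; "moment": the same for the moment, N m; "gripper_width": finger opening in m; "gripper_force": force on a finger pad.
Only numpy, scipy, OpenCV 4.12 (cv2) and the standard library are available. Lean on these libraries where they do the work, as an engineer would, in place of code of your own. Each camera call takes 0.05 s, during which the arm holds its last target. There are 200 camera calls.

TASK

The wooden treat box on the worktop has a row of three number wheels on its lid, each marked with one to six dots like a die. Roll the wheels so that, from left to right as you stand in front of the box, four, two and five dots point straight up; the middle wheel already shows its two and must keep showing it.

Things in the scene. Friction and masses are not known exactly. Their poses are not given: they have to be found in the camera images.
- lock_box: Wooden box, 154 deep (x) x 254 wide (y) mm, lid top 74 above the worktop, fixed. Origin: centre of its underside; x to its back, y left, z up. Three pale wheels stand in a row on the lid at y = +64 (left), 0, -64 mm (right) on one axle along y at x = 0, z = 82. Wheel: rim radius 36, width 36, six ribs across the rim 60 degrees apart, 6 thick, 18 high (to radius 54), dots between them.
- wheel_left (a joint): Left wheel. Value in rad grows as its top rolls away from the robot (to box +x). n dots point straight up at (n - 3) x 1.047: 1 at -2.09, 2 at -1.05, 3 at 0, 4 at 1.05, 5 at 2.09, 6 at 3.14; stops at -3.6 and 3.6. With a number straight up, ribs stand 30 degrees either side of the top; push one with a shut fingertip. Starts 0.5 to 1.05 above four dots.
- wheel_middle (a joint): Middle wheel, between the other two; same shape and same values as the left one (two dots up at -1.05). Starts within 0.06 of two dots up.
- wheel_right (a joint): Right wheel; same shape and same values as the left one (five dots up at 2.09). Starts 0.5 to 1.05 below five dots. Each wheel turns with a steady friction of 0.1 N m (about 2 N at a rib), has no clicks and stays where it is left.

How it is judged (in metres and radians):
At the end, for the whole second after the job is handed in: The left wheel shows four dots, the middle wheel two and the right wheel five, each within 0.25 rad (14 degrees) of straight up, and the wheels are at rest (value of joint wheel_left between 0.797 and 1.297 rad and value of joint wheel_middle between -1.297 and -0.797 rad and value of joint wheel_right between 1.844 and 2.344 rad and velocity of joint wheel_left between -0.05 and 0.05 rad/s and velocity of joint wheel_middle between -0.05 and 0.05 rad/s and velocity of joint wheel_right between -0.05 and 0.05 rad/s); the robot touches nothing.
It also fails if it takes over 51 s, if anything falls off the work surface, if the arm or the gripper's body presses on something with over 40 N, if the wrist force passes 120 N, or if a joint passes its speed limit or range.

## Working session

There is one attempt and no reset: what is moved stays moved. The work goes in short steps, Python scripts to look and compute and a tool call to move; the robot and the scene stay as the last step left them, time stands still between calls to the robot, and variables do not carry over. Pictures are saved under pics/ and viewed, at most 10 in all, crops included, and the job is handed in when it is done.

Besides the shell and the picture viewer there is one more tool, called as name(argument=value, ...) on one line, values as JSON. play_rows: Moves the arm, as the interface text tells. Its arguments: {"type":"object","properties":{"rows":{"type":"array","items":{"type":"array","items":{"type":"array","items":{"type":"number"}}}},"squeeze":{"type":"number"}},"required":["rows"]}

```bash
mkdir -p pics
python3 - <<'E'
from plant import r
import cv2,numpy as np
np.set_printoptions(precision=4,suppress=True)
s=r.get_state();print(s['time_s'],s['tcp_pos'],s['eef_rot'],s['gripper_width'])
for n in("scene","top"):
    i=r.camera_info(n);print(n,i['fovy'],i['cx'],i['cy']);print(np.array(i['pose']))
    cv2.imwrite(f'pics/{n}0.png',r.capture(n)[:,:,::-1])
E
```

```text
0.0 [ 0.2823 -0.6126  0.2256] [ 179.9034   -0.0079 -155.2673] 0.08738169609324796
scene 42.30369613999693 244.80517440197875 191.9101566396145
[[-0.7679 -0.3936  0.5053  0.1433]
 [-0.6404  0.4849 -0.5955  0.5504]
 [-0.0106 -0.781  -0.6245  0.623 ]
 [ 0.      0.      0.      1.    ]]
top 44.26035088855407 254.12914895523332 200.11665976675928
[[-0.0242 -0.9853  0.1689  0.4048]
 [-0.9997  0.0256  0.006   0.0391]
 [-0.0103 -0.1687 -0.9856  0.9244]
 [ 0.      0.      0.      1.    ]]
```

View pics/scene0.png

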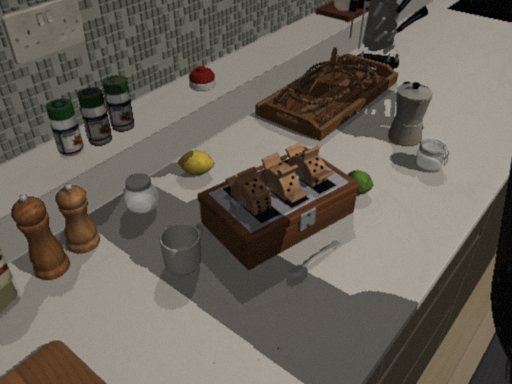

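View pics/top0.png

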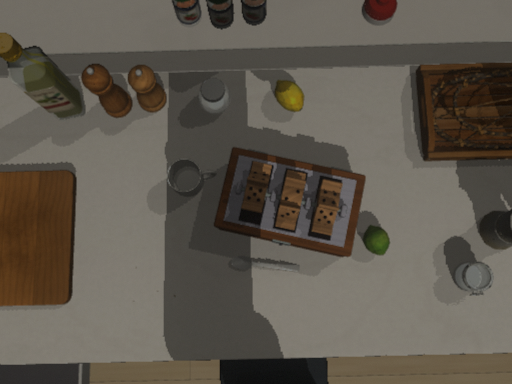

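The scene picture shows the box with three wheels at about (200–355, 150–260). In the top picture the lid's corners are near (233,150), (364,181), (350,254) and (218,226), with the wheels at x≈257, 291 and 326. Next I measure it more closely.

```bash
cat > h.py <<'E'
import numpy as np,cv2
from plant import r
np.set_printoptions(precision=4,suppress=True)
def cam(n):
    i=r.camera_info(n); f=192/np.tan(np.radians(i['fovy']/2)); return f,i['cx'],i['cy'],np.array(i['pose'])
def ray(n,p):
    f,cx,cy,T=cam(n); d=T[:3,:3]@[(p[0]-cx)/f,(p[1]-cy)/f,1]; return T[:3,3],d/np.linalg.norm(d)
def plane(n,p,z):
    o,d=ray(n,p); return o+d*(z-o[2])/d[2]
def tri(n1,p1,n2,p2):
    o1,d1=ray(n1,p1);o2,d2=ray(n2,p2)
    t=np.linalg.lstsq(np.c_[d1,-d2],o2-o1,rcond=None)[0]
    a=o1+d1*t[0];b=o2+d2*t[1];return (a+b)/2,np.linalg.norm(a-b)
def proj(n,X):
    f,cx,cy,T=cam(n); c=(np.atleast_2d(X)-T[:3,3])@T[:3,:3]; return np.c_[f*c[:,0]/c[:,2]+cx,f*c[:,1]/c[:,2]+cy]
E
python3 - <<'E'
from h import *
t=cv2.imread('pics/top0.png'); s=cv2.imread('pics/scene0.png')
hsv=cv2.cvtColor(t,cv2.COLOR_BGR2HSV)
m=((hsv[...,1]>110)&(hsv[...,0]<22)).astype(np.uint8); m[:140]=0;m[265:]=0;m[:,:205]=0;m[:,375:]=0
c=max(cv2.findContours(cv2.morphologyEx(m,cv2.MORPH_CLOSE,np.ones((5,5))),0,1)[0],key=cv2.contourArea)
P=np.array([plane("top",p,.074)[:2] for p in c[:,0].astype(float)],np.float32)
q=cv2.minAreaRect(P);print(q);print(cv2.boxPoints(q))
a=cv2.resize(t[140:265,205:375],None,fx=4.6,fy=4.6,interpolation=2)
b=cv2.resize(s[135:270,190:370],None,fx=4.4,fy=4.4,interpolation=2)
a=np.clip(a.astype(float)*1.6,0,255);b=np.clip(b.astype(float)*1.6,0,255)
cv2.imwrite('pics/topc.png',a);cv2.imwrite('pics/scenec.png',b)
E
```

```text
((0.5471077561378479, -0.020741790533065796), (0.25151994824409485, 0.15464478731155396), 76.01483154296875)
[[ 0.4417 -0.1241]
 [ 0.5917 -0.1615]
 [ 0.6525  0.0826]
 [ 0.5025  0.12  ]][ WARN:0@0.634] global loadsave.cpp:1063 imwrite_ Unsupported depth image for selected encoder is fallbacked to CV_8U.
```

View pics/topc.png

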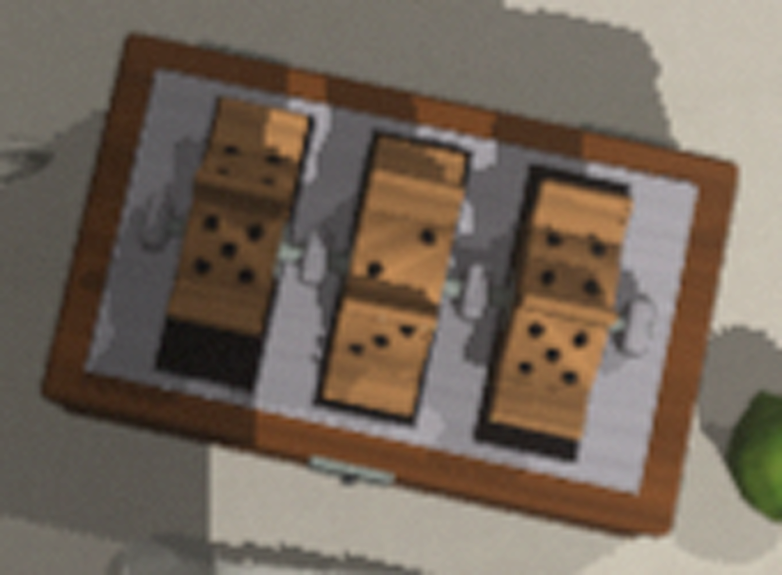

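View pics/scenec.png

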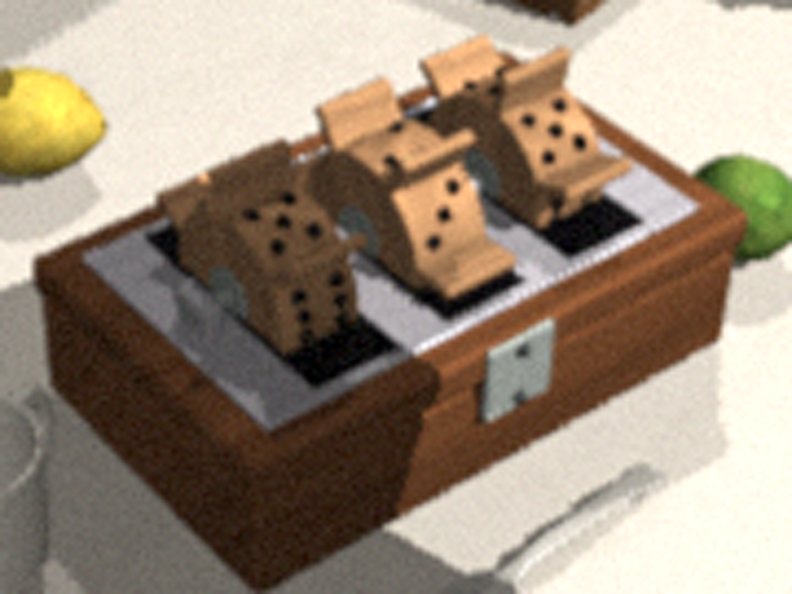

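The crops show the left wheel with its five at the front and top (centre dot at (229,249) in the top crop, (285,221) in the scene crop). The middle wheel has its two up, with its three in front of that (centre dot at (381,341) and (444,214)). The right wheel has its five in front (centre dot at (552,355) and (556,131)). I triangulate these.

```bash
cat >> h.py <<'E'
C=np.array([.5471,-.0207,0]);YAW=np.radians(-14.0)
RB=np.array([[np.cos(YAW),-np.sin(YAW),0],[np.sin(YAW),np.cos(YAW),0],[0,0,1]])
box=lambda X:(np.asarray(X)-C)@RB
wor=lambda b:np.asarray(b)@RB.T+C
E
python3 - <<'E'
from h import *
T=lambda p:np.array(p)/4.6+[205,140]-.4
S=lambda p:np.array(p)/4.4+[190,135]-.4
# box lid corners triangulated: left-front, right-front, left-back
for a,b in(((42,398),(268,452)),((672,532),(745,215)),((128,35),(40,265))):
    X,g=tri("top",T(a),"scene",S(b));print('corner',X,box(X),g)
for k,n,a,b in(("L",5,(229,249),(285,221)),("M",3,(381,341),(444,214)),("R",5,(552,355),(556,131))):
    X,g=tri("top",T(a),"scene",S(b));B=box(X);th=np.arctan2(B[0],B[2]-.082)  # from top, + to back
    print(k,B,g,'R',np.hypot(B[0],B[2]-.082),'value',th+(n-3)*np.pi/3)
E
```

```text
corner [0.5024 0.1171 0.0822] [-0.0767  0.1229  0.0822] 0.003004142997832582
corner [ 0.446  -0.1269  0.0695] [-0.0724 -0.1275  0.0695] 0.0005689880576947938
corner [0.6512 0.0814 0.0697] [0.0763 0.1243 0.0697] 0.0039258737293287604
L [-0.0088  0.0633  0.1162] 0.0016801411390358983 R 0.03529607412182324 value 1.8413227720106202
M [-0.0283 -0.0002  0.102 ] 0.0008684616594825263 R 0.03464981343374331 value -0.9570343116856027
R [-0.0211 -0.0643  0.1101] 0.0016763701083821307 R 0.03510990577794038 value 1.4501525170845797
```

The checks agree: the radii come out at about 35 mm, the wheels sit at y = ±64 and 0, and the lid is at about 0.074. The left wheel is at about 1.84 and must roll 0.79 towards the robot. The right wheel is at about 1.45 and must roll 0.64 away. The middle one is at about -1.0. First I rise, shut the fingers and turn so that tool y lies along the axle.

play_rows(rows=[[[1, 0, 0, -0.08, 0.08], [1, 0, 0, -0.16, 0.16], [1, 0, 0, -0.22, 0.24], [1, 0, 0, -0.22, 0.32], [1, 0, 0, -0.22, 0.4], [1, 0, 0, -0.22, 0.45], [1, 0, 0, -0.22, 0.45], [1, 0, 0, -0.22, 0.45]]])

```text
time_s: 0.77
tcp_pos: [0.2824, -0.6129, 0.3361]
eef_rot: [180.0, -0.0, 166.2]
contact_force: [0.2, -0.4, 1.0]
gripper_width: 0.0397
gripper_force: 0.0
```

```bash
cat >> h.py <<'E'
from scipy.spatial.transform import Rotation as Ro
def go(b):
    s=r.get_state();R=Ro.from_euler('xyz',s['eef_rot'],degrees=True)
    p=np.array(s['tcp_pos']);return (R.inv().apply(wor(b)-p))/.5
def show():
    s=r.get_state();print(s['time_s'],np.array(s['tcp_pos']),'box',box(s['tcp_pos']),np.array(s['eef_rot']),s['gripper_width'],np.array(s['contact_force']))
E
python3 - <<'E'
from h import *
show();print(wor([-.028,-.064,.2]),go([-.028,-.064,.32]))
E
```

```text
0.7667 [ 0.2824 -0.6129  0.3361] box [-0.1136 -0.6386  0.3361] [179.9686  -0.0335 166.2142] 0.0397257091421939 [ 0.1509 -0.3666  1.0393]
[ 0.5044 -0.076   0.2   ] [-0.1755  1.1486  0.0327]
```

play_rows(rows=[[[1, -0.01, 0.07, 0, 0], [1, -0.02, 0.14, 0, 0], [1, -0.035, 0.22, 0, 0], [1, -0.05, 0.3, 0, 0], [1, -0.06, 0.38, 0, 0], [1, -0.07, 0.46, 0, 0], [1, -0.085, 0.54, 0, 0], [1, -0.09, 0.6, 0, 0]]])

```text
time_s: 1.43
tcp_pos: [0.3991, -0.3303, 0.3365]
eef_rot: [180.0, 0.0, 166.3]
contact_force: [0.8, 0.2, 0.8]
gripper_width: 0.0005
gripper_force: 0.0
```

play_rows(rows=[[[1, -0.01, 0.07, 0, 0], [1, -0.02, 0.14, 0, 0], [1, -0.035, 0.22, 0, 0], [1, -0.05, 0.3, 0, 0], [1, -0.06, 0.38, 0, 0], [1, -0.07, 0.46, 0, 0], [1, -0.085, 0.52, 0, 0], [1, -0.085, 0.55, 0, 0]]])

```text
time_s: 2.1
tcp_pos: [0.5072, -0.073, 0.3361]
eef_rot: [180.0, -0.0, 166.4]
contact_force: [0.0, -0.8, -0.3]
gripper_width: 0.0005
gripper_force: 0.0
```

Run:
```python
from h import *
show();print(go([-.028,-.064,.19]))
```

```text
2.1 [ 0.5072 -0.073   0.3361] box [-0.0261 -0.0604  0.3361] [179.9968  -0.0171 166.3838] 0.0005257996764690332 [ 0.037  -0.7627 -0.2606]
[ 0.0037 -0.0072  0.2922]
```

play_rows(rows=[[[1, 0.005, -0.006, 0.06, 0], [1, 0.005, -0.007, 0.12, 0], [1, 0.005, -0.007, 0.18, 0], [1, 0.005, -0.007, 0.24, 0], [1, 0.005, -0.007, 0.3, 0], [1, 0.005, -0.007, 0.33, 0], [1, 0.005, -0.007, 0.34, 0], [1, 0.005, -0.007, 0.34, 0]]])

```text
time_s: 2.77
tcp_pos: [0.5019, -0.079, 0.1654]
eef_rot: [-179.9, -0.1, 166.2]
contact_force: [-0.6, -0.6, -0.4]
gripper_width: 0.0005
gripper_force: 0.0
```

Run:
```python
from h import *
show();print(go([-.028,-.064,.123]))
for n in("scene","wrist"):cv2.imwrite(f'pics/{n}1.png',r.capture(n)[:,:,::-1])
```

```text
2.7667 [ 0.5019 -0.079   0.1654] box [-0.0298 -0.0675  0.1654] [-179.9224   -0.1421  166.1759] 0.0004935369103626341 [-0.5763 -0.6319 -0.397 ]
[-0.0038  0.0071  0.0849]
```

View pics/wrist1.png

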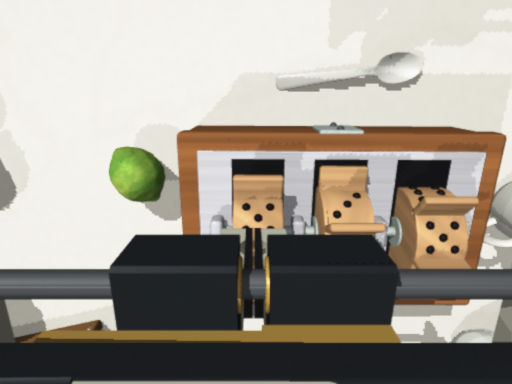

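The wrist picture shows the shut fingertips over the right wheel (both at x≈258), with its five in front at (258,217). I go down in front of the near-upright rib.

play_rows(rows=[[[1, 0, 0.006, 0.015, 0], [1, 0, 0.006, 0.03, 0], [1, 0, 0.006, 0.045, 0], [1, 0, 0.006, 0.06, 0], [1, 0, 0.006, 0.07, 0], [1, 0, 0.006, 0.08, 0], [1, 0, 0.006, 0.084, 0], [1, 0, 0.006, 0.084, 0]]])

```text
time_s: 3.53
tcp_pos: [0.503, -0.076, 0.1239]
eef_rot: [-180.0, -0.1, 166.1]
contact_force: [-0.6, 1.3, 0.6]
gripper_width: 0.0003
gripper_force: 0.0
```

Run:
```python
from h import *
show();print(go([.0107,-.064,.123]))
```

```text
3.5333 [ 0.503  -0.076   0.1239] box [-0.0294 -0.0643  0.1239] [-179.9734   -0.0574  166.062 ] 0.0003121092845140531 [-0.5964  1.3165  0.6393]
[-0.0802  0.0005  0.0018]
```

play_rows(rows=[[[1, -0.01, 0, 0, 0], [1, -0.022, 0, 0, 0], [1, -0.034, 0, 0, 0], [1, -0.046, 0, 0, 0], [1, -0.058, 0, 0, 0], [1, -0.068, 0, 0, 0], [1, -0.076, 0, 0, 0], [1, -0.079, 0, 0, 0]]])

```text
time_s: 4.2
tcp_pos: [0.5419, -0.0857, 0.1241]
eef_rot: [-180.0, -0.0, 166.0]
contact_force: [-2.4, 0.3, 0.4]
gripper_width: 0.0005
gripper_force: 1.1
```

Run:
```python
from h import *
show()
```

```text
4.2 [ 0.5419 -0.0857  0.1241] box [ 0.0107 -0.0643  0.1241] [-179.9784   -0.0487  166.05  ] 0.0004891097318799896 [-2.3843  0.2715  0.4109]
```

play_rows(rows=[[[1, 0.008, 0, 0, 0], [1, 0.012, 0, -0.01, 0], [1, 0.012, 0, -0.05, 0], [1, 0.012, 0, -0.1, 0], [1, 0, 0.02, -0.14, 0], [1, -0.02, 0.07, -0.15, 0], [1, -0.04, 0.14, -0.15, 0], [1, -0.045, 0.2, -0.15, 0]]])

```text
time_s: 4.87
tcp_pos: [0.5896, 0.0074, 0.2017]
eef_rot: [179.9, 0.2, 166.0]
contact_force: [1.3, -0.0, 0.6]
gripper_width: 0.0007
gripper_force: 0.0
```

play_rows(rows=[[[1, 0, 0.03, 0, 0], [1, 0, 0.05, 0, 0], [1, 0, 0.055, 0, 0], [1, 0, 0.056, 0, 0], [1, 0, 0.056, 0, 0], [1, 0, 0.056, 0, 0], [1, 0, 0.056, 0, 0], [1, 0, 0.056, 0, 0]]])

```text
time_s: 5.53
tcp_pos: [0.5941, 0.0326, 0.1997]
eef_rot: [180.0, 0.0, 166.0]
contact_force: [0.3, 0.9, -0.1]
gripper_width: 0.0005
gripper_force: 0.0
```

Run:
```python
from h import *
show();print(go([.033,.064,.123]))
cv2.imwrite('pics/w2.png',r.capture("wrist")[:,:,::-1])
```

```text
5.5333 [0.5941 0.0326 0.1997] box [0.0327 0.0631 0.1997] [179.9974   0.0056 166.0093] 0.00047288480496577006 [ 0.3489  0.908  -0.0914]
[-0.0005  0.0018  0.1534]
```

View pics/w2.png

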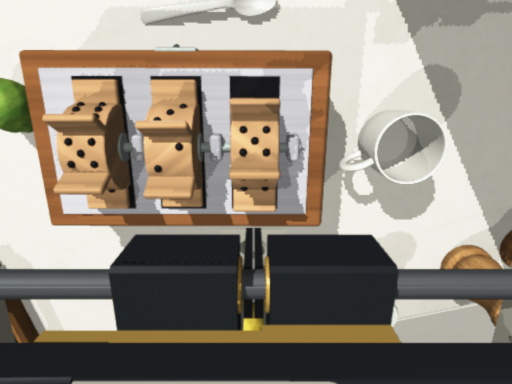

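The wrist picture shows the right wheel with its five up between the ribs at (80,117) and (80,185), the middle wheel's two still up, and the fingers in line with the left wheel (x≈254). I go down behind the left wheel's top rib.

play_rows(rows=[[[1, 0, 0, 0.02, 0], [1, 0, 0, 0.045, 0], [1, 0, 0, 0.07, 0], [1, 0, 0, 0.095, 0], [1, 0, 0, 0.12, 0], [1, 0, 0, 0.14, 0], [1, 0, 0, 0.152, 0], [1, 0, 0, 0.152, 0]]])

```text
time_s: 6.25
tcp_pos: [0.5934, 0.0331, 0.1218]
eef_rot: [-179.9, -0.1, 166.0]
contact_force: [0.7, -0.9, 0.7]
gripper_width: 0.0003
gripper_force: 0.0
```

Run:
```python
from h import *
show();print(go([-.0107,.064,.123]))
```

```text
6.25 [0.5934 0.0331 0.1218] box [0.0319 0.0634 0.1218] [-179.9241   -0.134   166.0478] 0.00031715933098243614 [ 0.7121 -0.9096  0.6545]
[ 0.0852  0.0013 -0.0023]
```

play_rows(rows=[[[1, 0.01, 0, 0, 0], [1, 0.022, 0, 0, 0], [1, 0.034, 0, 0, 0], [1, 0.046, 0, 0, 0], [1, 0.058, 0, 0, 0], [1, 0.07, 0, 0, 0], [1, 0.082, 0, 0, 0], [1, 0.086, 0, 0, 0]]])

```text
time_s: 6.92
tcp_pos: [0.5517, 0.0441, 0.1237]
eef_rot: [180.0, 0.0, 166.1]
contact_force: [2.2, -0.2, 0.1]
gripper_width: 0.0007
gripper_force: 1.1
```

Run:
```python
from h import *
show()
```

```text
6.9167 [0.5517 0.0441 0.1237] box [-0.0112  0.0639  0.1237] [179.9811   0.0028 166.0813] 0.0006500502881516513 [ 2.2003 -0.2407  0.1024]
```

Contact force is +2.2 N, as expected. I back off, lift and retreat sideways, clear of the top camera's view.

play_rows(rows=[[[1, -0.008, 0, 0, 0], [1, -0.012, 0, -0.01, 0], [1, -0.012, 0, -0.06, 0], [1, -0.012, 0, -0.12, 0], [1, -0.012, 0, -0.18, 0], [1, -0.012, 0, -0.24, 0], [1, -0.012, 0, -0.3, 0], [1, -0.012, 0, -0.34, 0]]])

```text
time_s: 7.58
tcp_pos: [0.559, 0.0421, 0.2969]
eef_rot: [180.0, 0.1, 166.1]
contact_force: [0.9, 0.3, 0.3]
gripper_width: 0.0002
gripper_force: 0.0
```

play_rows(rows=[[[1, 0, -0.06, -0.05, 0], [1, 0.01, -0.13, -0.05, 0], [1, 0.02, -0.21, -0.05, 0], [1, 0.03, -0.29, -0.05, 0], [1, 0.04, -0.37, -0.05, 0], [1, 0.06, -0.45, -0.05, 0], [1, 0.08, -0.53, -0.05, 0], [1, 0.1, -0.6, -0.05, 0]]])

```text
time_s: 8.25
tcp_pos: [0.436, -0.2387, 0.3188]
eef_rot: [180.0, -0.0, 166.0]
contact_force: [1.1, -1.1, -0.2]
gripper_width: 0.0001
gripper_force: 0.0
```

play_rows(rows=[[[1, 0.01, -0.07, 0, 0], [1, 0.02, -0.13, 0, 0], [1, 0.03, -0.2, 0, 0], [1, 0.04, -0.26, 0, 0], [1, 0.05, -0.3, 0, 0], [1, 0.05, -0.3, 0, 0], [1, 0.05, -0.3, 0, 0], [1, 0.05, -0.3, 0, 0]]])

```text
time_s: 8.92
tcp_pos: [0.3771, -0.3763, 0.3184]
eef_rot: [180.0, -0.0, 166.0]
contact_force: [0.4, 0.6, 0.3]
gripper_width: 0.0005
gripper_force: 0.0
```

Run:
```python
from h import *
show()
t=r.capture("top")[:,:,::-1];s=r.capture("scene")[:,:,::-1]
a=cv2.resize(t[140:265,205:375],None,fx=4,fy=4,interpolation=2)
b=cv2.resize(s[135:270,190:370],None,fx=4.4,fy=4.4,interpolation=2)
g=lambda x:np.clip(x.astype(float)*1.6,0,255).astype(np.uint8)
cv2.imwrite('pics/top3.png',g(a));cv2.imwrite('pics/scene3.png',g(b))
```

```text
8.9167 [ 0.3771 -0.3763  0.3184] box [-0.0789 -0.3861  0.3184] [179.9721  -0.039  166.0193] 0.0004519631304589722 [0.4097 0.5591 0.3038]
```

View pics/top3.png

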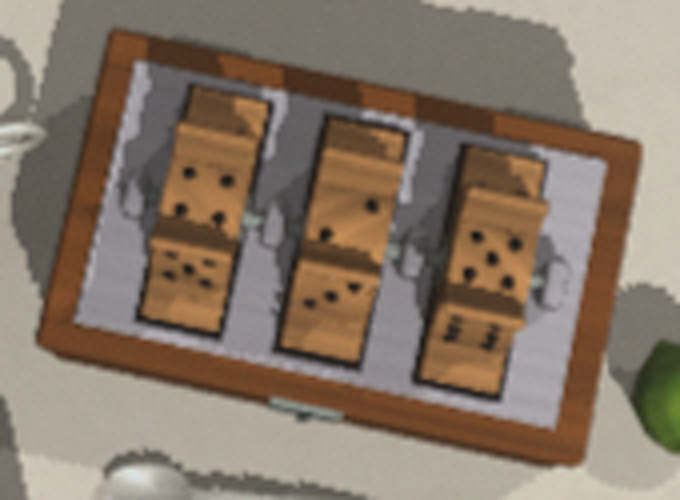

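View pics/scene3.png

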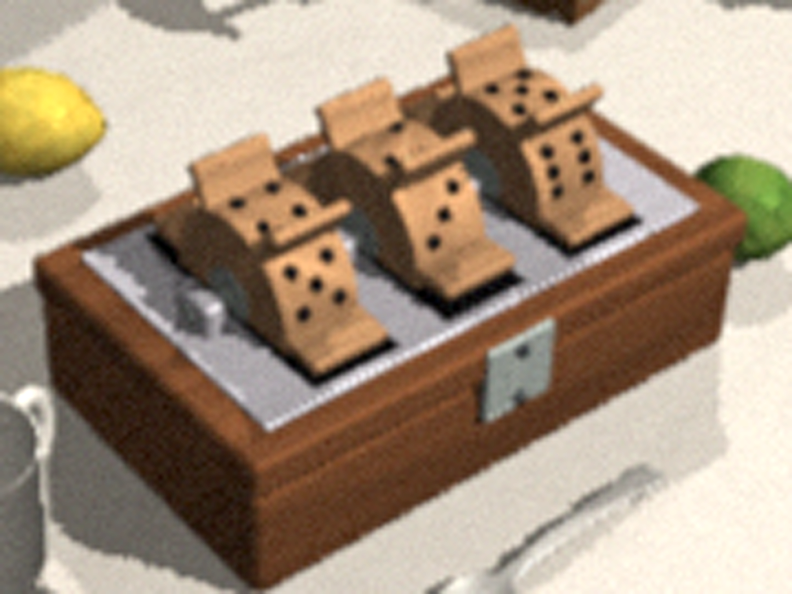

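The pictures show 4, 2 and 5 up, with the left five's centre dot at (189,270) and (315,285), the middle three's at (331,296) and (444,214), and the right five's at (491,259) and (519,90). I do a numeric check and hand in only if it passes.

Run:
```python
from h import *
T=lambda p:np.array(p)/4+[205,140]-.4
S=lambda p:np.array(p)/4.4+[190,135]-.4
ok=True
for k,n,w,a,b in(("L",5,1.047,(189,270),(315,285)),("M",3,-1.047,(331,296),(444,214)),("R",5,2.094,(491,259),(519,90))):
    X,g=tri("top",T(a),"scene",S(b));B=box(X);v=np.arctan2(B[0],B[2]-.082)+(n-3)*np.pi/3
    print(k,B,g,'value',v); ok&=abs(v-w)<.17
print(ok)
if ok: print(r.close_job())
```

```text
L [-0.0296  0.0639  0.0986] 0.00017318101051928855 value 1.0333556541493267
M [-0.0282 -0.0001  0.102 ] 0.0011333341815190153 value -0.9551868164919108
R [ 0.0002 -0.0634  0.1187] 0.0005157370241227481 value 2.099916022435988
True
the job is handed in; nothing more can be done
None
```

The wheels show four, two and five: they measure about 1.03, -0.96 and 2.10 rad, all within the 0.25 rad tolerance, and I handed the job in at about 9 s of the 51 s allowed with the arm clear of the box; the hand-in gave no verdict.

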